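Reagent bottles back on their own drip trays

TASK

The three reagent containers were put back on each other's drip trays. Exchange them, using a free spot of the worktop on the way, so that the large brown bottle stands in the middle of the oblong tray, the medium white bottle in the middle of the square tray and the small vial in the middle of the round tray. Keep them upright, set them down rather than dropping them, and do not disturb the timer, the mouse or the cuvette strip.

Things in the scene. Friction and masses are not known exactly. Their poses are not given: they have to be found in the camera images.
- amber_bottle: The large brown glass bottle with black screw cap that stands on one of the trays (not the similar one at the back by the wall), 60 mm diameter, 136 mm tall. Origin: centre of the underside; z up. About 0.28 kg. The cap is 33 mm in diameter, from 118 to 136 mm above the underside. The side is straight up to 90 mm, then narrows as a shoulder to the cap. Starts upright on a tray that is not its own.
- white_bottle: The medium white plastic bottle with red screw cap, 44 mm diameter, 104 mm tall. Origin: centre of the underside; z up. About 0.1 kg. The cap is 30 mm in diameter, from 88 to 104 mm above the underside. The side is straight up to 70 mm, then narrows as a shoulder to the cap. Starts upright on a tray that is not its own.
- vial: The small white screw-cap vial, 23 mm diameter, 52 mm tall, cap 19 mm in diameter from 40 mm up. Origin: centre of the underside; z up. About 0.02 kg. The side is straight up to 32 mm, then narrows as a shoulder to the cap. Starts upright on a tray that is not its own.
- oblong_tray: Shallow oblong (rectangular) dark steel tray fixed to the worktop, 92 mm (its x) by 140 mm (its y); floor 3 mm thick, rim 7 mm high and 3 mm wide. Origin: centre of its underside, on the worktop.
- square_tray: Shallow square dark steel tray fixed to the worktop, 92 by 92 mm, floor 3 mm thick, rim 7 mm high and 3 mm wide. Origin: centre of its underside, on the worktop.
- round_tray: Shallow round dark steel tray fixed to the worktop, 92 mm outer diameter, floor 3 mm thick, rim 7 mm high and 3 mm wide. Origin: centre of its underside, on the worktop.
- timer: Small white bench timer, 66 x 66 x 21 mm, loose bystander between the robot and the trays. Apart from it the worktop between the robot and the trays is bare, across the width of the three trays. Origin: centre of its underside.
- mouse: Black computer mouse, 60 mm (its x) x 107 mm (its y) x 37 mm high, loose bystander behind the trays, seen from the robot. Origin: centre of its underside.
- cuvette_box: Strip of ten clear cuvettes in a dark base, 22 mm (its x) x 130 mm (its y) x 44 mm high, loose bystander behind the trays, seen from the robot. Origin: centre of its underside.

How it is judged:
At the end, for the whole second after the job is handed in: Each container stands upright (within 0.1 rad), released and at rest on the floor of its own tray (underside less than 7 mm above the tray's underside), its centre within 12 mm of the tray's centre: brown bottle on the oblong tray, white bottle on the square tray, vial on the round tray (horizontal distance between amber_bottle and oblong_tray below 0.012 m and z of amber_bottle in the frame of oblong_tray below 0.007 m and angle between each of amber_bottle, white_bottle, vial's own z axis and vertical below 0.1 rad and linear speed of each of amber_bottle, white_bottle, vial below 0.02 m/s and horizontal distance between white_bottle and square_tray below 0.012 m and z of white_bottle in the frame of square_tray below 0.007 m and horizontal distance between vial and round_tray below 0.012 m and z of vial in the frame of round_tray below 0.007 m); the robot touches nothing.
It fails at once if the timer, mouse or cuvette strip moved by more than 20 mm (distance of any of timer, mouse, cuvette_box from where it was at the start of the episode above 0.02 m).
It fails at once if a container tipped by more than 0.5 rad (angle between any of amber_bottle, white_bottle, vial's own z axis and vertical above 0.5 rad).
It fails at once if a container let go in mid-air, its underside more than 30 mm above the worktop ((height (world z) of amber_bottle above 0.03 m and contact force between the fingers and amber_bottle below 0.01 N) or (height (world z) of white_bottle above 0.03 m and contact force between the fingers and white_bottle below 0.01 N) or (height (world z) of vial above 0.03 m and contact force between the fingers and vial below 0.01 N)).
It also fails if it takes over 112 s, if anything falls off the work surface, if the arm or the gripper's body presses on something with over 40 N, if the wrist force passes 120 N, or if a joint passes its speed limit or range.

ROBOT

A 6-joint arm with a two-finger parallel gripper is mounted at the origin on a cart in front of the work surface, level with it; the furniture and walls round the work are solid. World frame = base frame: x ahead of the robot, y to its left, z up, the work surface at z = 0. Lengths are in m, angles in rad, forces in N, time in s.
With the tool pointing down it reaches from about 0.375 to 0.975 m from the base axis. Payload 3.8 kg.
Tool frame: the origin (TCP) lies on the centre line of the jaws, within the pads' length; the fingertips stand 25 mm ahead of it and the grasp point (between the pads) lies 6 mm ahead of it (r.tip_extent is the distance from the TCP to the fingertips, in m); z points along the fingers, y is the direction in which the jaws open and shut (so a half turn about z gives the same grasp; the last joint's range is limited). The gripper opens to 88 mm and grips with 3 to 60 N. Pads are 18 mm wide; open, the fingers measure 123 mm over their backs; the gripper's body (75 mm by 187 mm) begins 45 mm behind the grasp point.
Start: joints at [1.085, 0.264, 1.604, -0, 1.274, -0.037], TCP at [0.293, 0.608, 0.264] pointing down, gripper open.
Joint ranges: [-2.63, 2.63], [-0.94, 2.18], [0.31, 2.57], [-1.31, 4.45], [0, 2.66], [-2.55, 2.55]. Speed limits (rad/s): [2.57, 2.57, 3.14, 3.14, 3.14, 3.14].

INTERFACE

Orientations are given as a rotation vector (axis times angle).
In Python, from cell import r, imaging, order gives the robot as it stands.
- The arm moves only by the shell command python3 -m inch 'ROWS'. ROWS is JSON, a list that holds one entry, the list of rows, each a list of 7 numbers: the opening, from 0 (shut) to 1 (fully open), then the shift along the world's x, y, z each as a share of 0.3 m, from -1 to 1, then the turn, a rotation vector about the world's x, y, z each as a share of 45 degrees, from -1 to 1. In form: [[[grip, tx, ty, tz, ax, ay, az], ...]]. A call has 1 to 10 rows; each row is the pose to reach, as a shift and turn from the pose measured when the call began; what a row does not reach only later rows make up. A row lasts 1/8 s, in which the tool goes at most 62.5 mm and 10.7 degrees, less where a joint would pass 70% of its speed; a pose out of reach is approached as far as the arm can. A call with a number of a shift or a turn outside -1 to 1 is refused whole. A call with a gripper value outside its range is refused whole. The fingers move at their own pace and stop on an object; the grip force is fixed at half the most. Time passes only in rows, so rows that repeat a pose let the fingers close. It gives the time, the measured TCP pose, the force and the opening at its end, in the units of the state.
- r.read_state(): the state, without advancing time (a new reading comes with each control period).
- imaging.read_camera(name): name is "side" or "top"; returns a dict with "img" (384x512x3 uint8, blue, green, red), "mtx" (3x3 intrinsics, pixels), "xyz" and "orientation" of the camera in the world. Camera axes: x right, y down, z forward; pixel columns grow to the right and rows downward; lengths in m; the calibration is good to about 2 mm. A picture is of the moment at which its call begins. There is no depth.
- order.finish_job(): hands the job in, once; it reports no verdict.
The state is a dict: "clock": time; "q": joint angles; "joint_vel": joint speeds; "joint_efforts": joint torques, N m; "eef_pos": TCP position; "eef_rot": TCP orientation; "wrist_force": force on the tool from outside, world axes, zero at the start; "torque": the same for the moment, N m; "grip_width": finger opening in m.
Only numpy, scipy, OpenCV 4.12 (cv2) and the standard library are available. Lean on these libraries where they do the work, as an engineer would, in place of code of your own. Each camera call takes 0.05 s, during which the arm holds its last target.

## Working session

There is one attempt and no reset: what is moved stays moved. The work goes in short steps, Python scripts to look and compute and a shell command to move; the robot and the scene stay as the last step left them, time stands still between calls to the robot, and variables do not carry over. Pictures are saved under pics/ and viewed, and the job is handed in when it is done.

```bash
mkdir -p pics; ls; cat > h.py <<'E'
from cell import r, imaging, order
import numpy as np, cv2
from scipy.spatial.transform import Rotation as R
E
python3 - <<'E'
from h import *
s=r.read_state(); print(s)
for n in("side","top"):
    c=imaging.read_camera(n); cv2.imwrite(f"pics/{n}0.png",c["img"]); print(n,c["mtx"],c["xyz"],c["orientation"])
E
```

```text
pics
{'clock': 0.0, 'q': array([ 1.08509789e+00,  2.64708594e-01,  1.60534321e+00, -2.54128355e-06,
        1.27371689e+00, -3.68993173e-02]), 'joint_vel': array([-4.36941228e-06,  6.07590922e-04, -5.64855144e-05, -1.32924836e-03,
        7.46281201e-04, -5.40039651e-04]), 'joint_efforts': array([ 1.03608247e-03, -5.02073050e+01, -3.56887400e+01,  7.31087197e-02,
        2.87049834e-02, -1.13067488e-04]), 'eef_pos': array([0.29257018, 0.60757827, 0.26243461]), 'eef_rot': array([-0.69894429, -3.06227911,  0.00330248]), 'wrist_force': array([-0.52362848,  0.58501571,  0.62909135]), 'torque': array([ 0.01512771, -0.02370086, -0.00838073]), 'grip_width': 0.08821387338241886}
side [[362.83314466   0.         250.80030092]
 [  0.         362.83314466 192.17125174]
 [  0.           0.           1.        ]] [ 0.24060646 -0.62912933  0.51297208] [-2.10662535  0.50405233 -0.28539335]
top [[398.27822052   0.         255.88286871]
 [  0.         398.27822052 191.78825397]
 [  0.           0.           1.        ]] [0.43961713 0.01724887 0.99067612] [-2.18096923  2.16583305 -0.1639938 ]
```

View pics/side0.png

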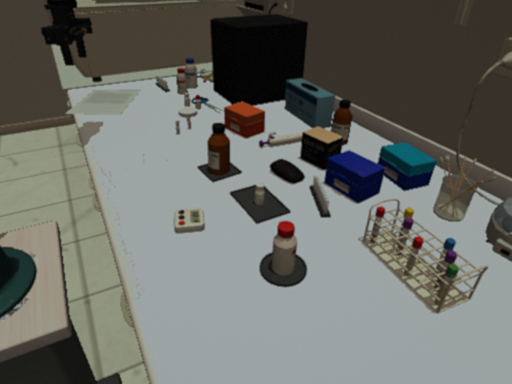

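View pics/top0.png

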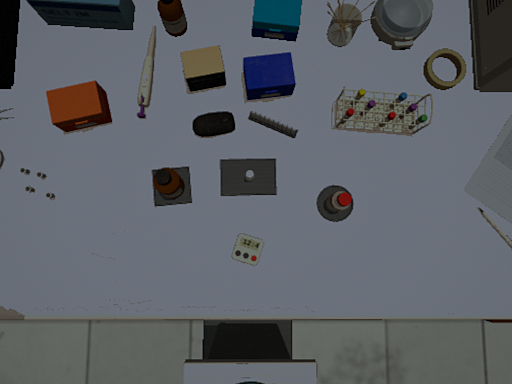

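```bash
python3 - <<'E'
import cv2
t=cv2.imread("pics/top0.png"); s=cv2.imread("pics/side0.png")
cv2.imwrite("pics/t_a.png",cv2.resize(t[145:215,140:290],None,fx=5,fy=5,interpolation=cv2.INTER_CUBIC))
cv2.imwrite("pics/t_b.png",cv2.resize(t[170:270,225:365],None,fx=5,fy=5,interpolation=cv2.INTER_CUBIC))
cv2.imwrite("pics/s_a.png",cv2.resize(s[115:225,170:300],None,fx=5,fy=5,interpolation=cv2.INTER_CUBIC))
cv2.imwrite("pics/s_b.png",cv2.resize(s[200:290,230:340],None,fx=5,fy=5,interpolation=cv2.INTER_CUBIC))
E
```

```text
(no output)
```

View pics/t_a.png

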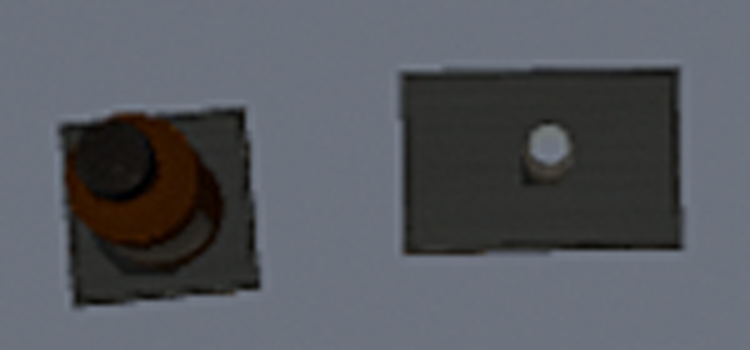

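View pics/t_b.png

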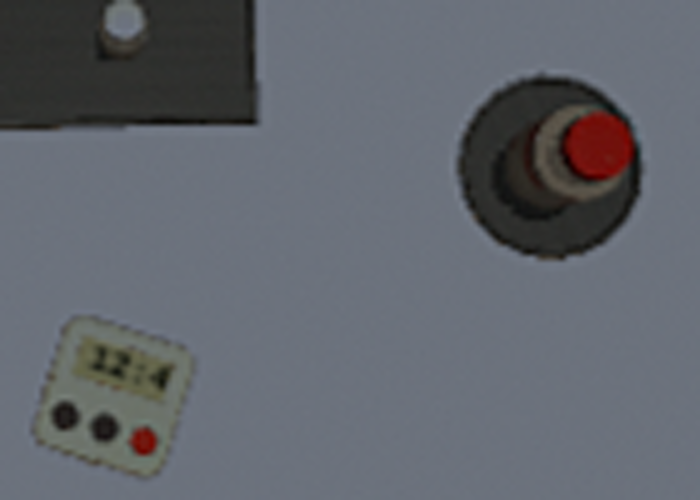

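View pics/s_a.png

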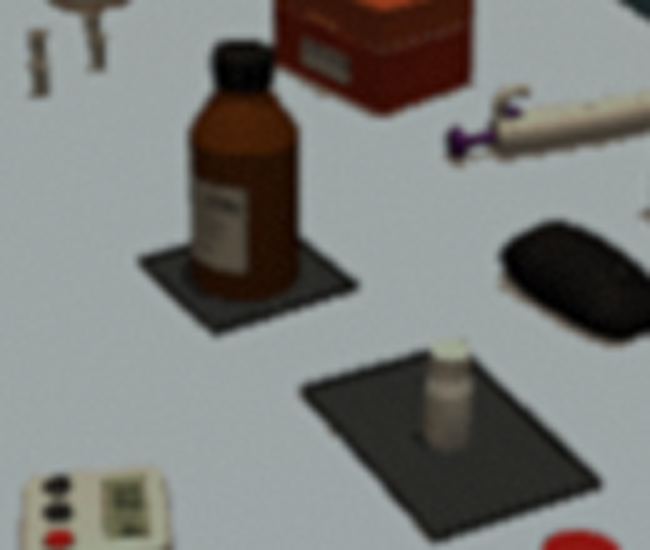

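View pics/s_b.png

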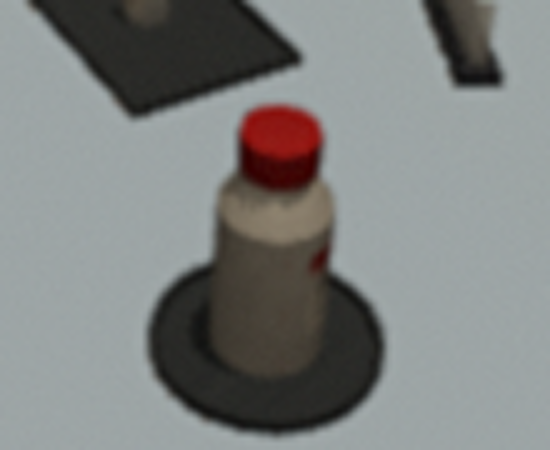

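```bash
cat >> h.py <<'E'
CAM={"side":(np.array([[362.83314466,0,250.80030092],[0,362.83314466,192.17125174],[0,0,1]]),np.array([0.24060646,-0.62912933,0.51297208]),np.array([-2.10662535,0.50405233,-0.28539335])),
"top":(np.array([[398.27822052,0,255.88286871],[0,398.27822052,191.78825397],[0,0,1]]),np.array([0.43961713,0.01724887,0.99067612]),np.array([-2.18096923,2.16583305,-0.1639938]))}
def ray(n,p):
    K,o,v=CAM[n]; d=R.from_rotvec(v).as_matrix()@np.linalg.solve(K,[p[0],p[1],1]); return o,d/np.linalg.norm(d)
def plane(n,p,z):
    o,d=ray(n,p); return o+d*(z-o[2])/d[2]
def tri(a,b):
    (o1,d1),(o2,d2)=ray("top",a),ray("side",b)
    t=np.linalg.lstsq(np.stack([d1,-d2],1),o2-o1,rcond=None)[0]
    p,q=o1+t[0]*d1,o2+t[1]*d2; return (p+q)/2,np.linalg.norm(p-q)
def proj(n,P):
    K,o,v=CAM[n]; c=K@(R.from_rotvec(v).as_matrix().T@(np.asarray(P)-o)); return c[:2]/c[2]
def crop(off,p,f=5): return (off[0]+(p[0]+.5)/f-.5, off[1]+(p[1]+.5)/f-.5)
E
python3 - <<'E'
from h import *
np.set_printoptions(precision=4,suppress=True)
TA,TB,SA,SB=(140,145),(225,170),(170,115),(230,200)
for n,a,b in (("amber",crop(TA,(114,160)),crop(SA,(244,53))),("vial",crop(TA,(549,143)),crop(SA,(450,352))),("white",crop(TB,(599,146)),crop(SB,(281,133)))):
    print(n,*tri(a,b))
sq=[(60,125),(243,108),(260,287),(75,305)]; ob=[(401,72),(681,67),(683,247),(405,254)]
sqs=[(138,262),(302,238),(357,286),(216,335)]; obs=[(302,392),(470,343),(602,484),(434,541)]
for n,t,s in(("sq",sq,sqs),("ob",ob,obs)):
    T=np.array([plane("top",crop(TA,p),.007) for p in t]); S=np.array([plane("side",crop(SA,p),.007) for p in s])
    print(n,T[:,:2],T.mean(0)); print(S[:,:2],S.mean(0)); print([np.linalg.norm(T[i]-T[i-1]) for i in range(4)],[np.linalg.norm(S[i]-S[i-1]) for i in range(4)])
    for i in ((0,2,3)): 
        a=crop(TA,t[i]); 
        print(min([tri(a,crop(SA,q)) for q in s],key=lambda x:x[1]))
for d in ((550,74),(550,258),(459,166),(641,166),(550,166)): print("round",plane("top",crop(TB,d),.007))
for d in ((149,340),(383,345),(266,342)): print("rs",plane("side",crop(SB,d),.007))
for d in ((150,378-60),(115,398)): pass
tm=[(75,315),(195,352),(155,480),(33,438)]
for d in tm: print("timer",plane("top",crop(TB,d),.02))
for d in ((194,110),(235,137),(249,113),(297,133),(196,134)): print(plane("top",d,.03))
E
```

```text
amber [0.5733 0.1927 0.1399] 0.00076728630209827
vial [0.5963 0.0051 0.056 ] 0.0017387740904128719
white [ 0.5322 -0.2082  0.1073] 0.0005450052452477443
sq [[0.6119 0.2472]
 [0.6215 0.1569]
 [0.5319 0.1463]
 [0.5223 0.2366]] [0.5719 0.1967 0.007 ]
[[0.5206 0.2358]
 [0.6155 0.2206]
 [0.6199 0.1567]
 [0.5302 0.1432]] [0.5715 0.1891 0.007 ]
[np.float64(0.09029609515551801), np.float64(0.09081588366434534), np.float64(0.09024553961553856), np.float64(0.09087583675970769)] [np.float64(0.09306526407914757), np.float64(0.09614927072710694), np.float64(0.06408824091631977), np.float64(0.09066038397138823)]
(array([ 0.6208,  0.2487, -0.0088]), np.float64(0.012968092547839118))
(array([0.5318, 0.1467, 0.0047]), np.float64(0.0005762248194257776))
(array([0.5217, 0.237 , 0.0062]), np.float64(0.0013736188420444251))
ob [[ 0.6407  0.0785]
 [ 0.6448 -0.0621]
 [ 0.5536 -0.0631]
 [ 0.5489  0.0751]] [0.597  0.0071 0.007 ]
[[ 0.5483  0.0731]
 [ 0.6472  0.0764]
 [ 0.6422 -0.0611]
 [ 0.5511 -0.0641]] [0.5972 0.0061 0.007 ]
[np.float64(0.09185085095724459), np.float64(0.1407284819298066), np.float64(0.091
[... 177 characters left out ...]
4)]
(array([0.6438, 0.0772, 0.0069]), np.float64(0.006710117694476728))
(array([ 0.5529, -0.0628,  0.0057]), np.float64(0.0018953538536893501))
(array([0.5491, 0.0751, 0.0055]), np.float64(0.00018209207556897048))
round [ 0.5791 -0.21    0.007 ]
round [ 0.4869 -0.2082  0.007 ]
round [ 0.5324 -0.1634  0.007 ]
round [ 0.5331 -0.2549  0.007 ]
round [ 0.5327 -0.2091  0.007 ]
rs [ 0.4909 -0.1899  0.007 ]
rs [ 0.5702 -0.2327  0.007 ]
rs [ 0.5307 -0.2111  0.007 ]
timer [0.4572 0.027  0.02  ]
timer [ 0.4397 -0.0313  0.02  ]
timer [ 0.3785 -0.0122  0.02  ]
timer [0.3982 0.0465 0.02  ]
[0.7589 0.1429 0.03  ]
[0.6916 0.0406 0.03  ]
[0.7533 0.0064 0.03  ]
[ 0.7038 -0.1131  0.03  ]
[0.6979 0.1366 0.03  ]
```

The top view shows amber on the square tray (168,177), the vial on the oblong tray (250,174), white on the round tray (341,200) and the timer at (248,250). Triangulated cap heights are 140, 56 and 107 mm, which match the given sizes. First I'll move the vial to a free spot near (0.45, -0.11).

```bash
python3 -m inch '[[[1,0.06,-0.12,0,0,0,0],[1,0.13,-0.26,0,0,0,0],[1,0.2,-0.4,0,0,0,0],[1,0.27,-0.54,0,0,0,0],[1,0.34,-0.68,0,0,0,0],[1,0.41,-0.82,0,0,0,0],[1,0.47,-0.94,0,0,0,0],[1,0.5,-1,0,0,0,0]]]'
```

```text
clock: 1.1
eef_pos: [0.443, 0.3059, 0.2621]
eef_rot: [-0.702, -3.061, 0.004]
wrist_force: [-0.6, 0.2, 0.6]
grip_width: 0.0884
```

```bash
python3 -m inch '[[[1,0.06,-0.12,0,0,0,0],[1,0.13,-0.26,0,0,0,0],[1,0.2,-0.4,0,0,0,0],[1,0.27,-0.54,0,0,0,0],[1,0.34,-0.68,0,0,0,0],[1,0.41,-0.82,0,0,0,0],[1,0.47,-0.94,0,0,0,0],[1,0.51,-1,0,0,0,0],[1,0.51,-1,0,0,0,0]]]'
```

```text
clock: 2.22
eef_pos: [0.5965, 0.0057, 0.2618]
eef_rot: [-0.704, -3.06, 0.003]
wrist_force: [-0.4, 0.2, -0.1]
grip_width: 0.0881
```

```bash
python3 -m inch '[[[1,0,0,-0.1,0,0,0],[1,0,0,-0.22,0,0,0],[1,0,0,-0.34,0,0,0],[1,0,0,-0.46,0,0,0],[1,0,0,-0.57,0,0,0],[1,0,0,-0.66,0,0,0],[1,0,0,-0.72,0,0,0],[1,0,0,-0.75,0,0,0],[1,0,0,-0.75,0,0,0]]]'
python3 - <<'E'
from h import *
for n in("side","top"):
    c=imaging.read_camera(n)["img"]; u,v=proj(n,[.597,.005,.05]).astype(int); cv2.imwrite(f"pics/{n}1.png",cv2.resize(c[v-60:v+60,u-70:u+70],None,fx=5,fy=5,interpolation=cv2.INTER_CUBIC)); print(u-70,v-60)
E
```

```text
clock: 3.35
eef_pos: [0.5963, 0.0062, 0.0366]
eef_rot: [-0.703, -3.06, 0.003]
wrist_force: [-0.1, 0.7, -0.3]
grip_width: 0.0877
190 127
179 113
```

View pics/side1.png

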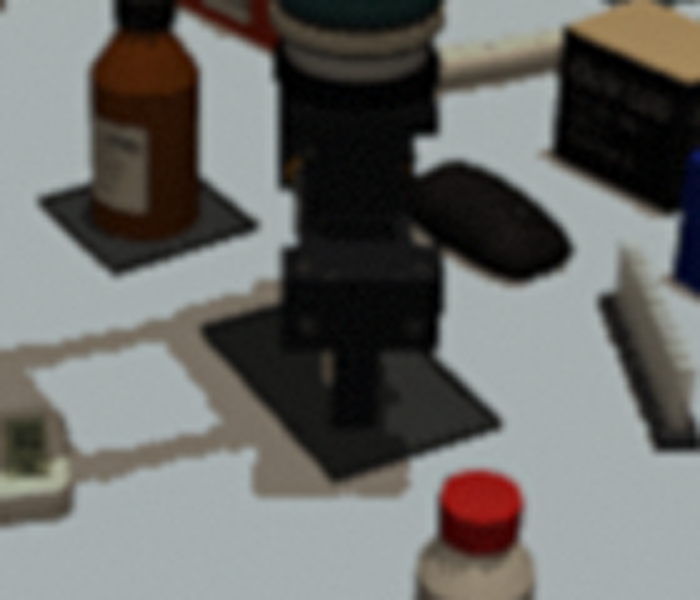

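The near finger (crop 355,370) stands in front of the vial, and a sliver of the vial shows at its left (325,360). Nothing is touching. I'll close on it and lift.

```bash
python3 -m inch '[[[0.6,0,0,0,0,0,0],[0.4,0,0,0,0,0,0],[0.2,0,0,0,0,0,0],[0,0,0,0,0,0,0],[0,0,0,0,0,0,0],[0,0,0,0,0,0,0],[0,0,0,0,0,0,0],[0,0,0,0,0,0,0]]]'
```

```text
clock: 4.45
eef_pos: [0.5973, 0.0058, 0.0377]
eef_rot: [-0.704, -3.061, 0.003]
wrist_force: [-0.4, 0.2, -0.3]
grip_width: 0.0223
```

```bash
python3 -m inch '[[[0,0,0,0.07,0,0,0],[0,0,0,0.16,0,0,0],[0,-0.05,-0.04,0.2,0,0,0],[0,-0.13,-0.1,0.2,0,0,0],[0,-0.23,-0.18,0.2,0,0,0],[0,-0.33,-0.26,0.2,0,0,0],[0,-0.42,-0.33,0.2,0,0,0],[0,-0.47,-0.375,0.2,0,0,0],[0,-0.49,-0.39,0.2,0,0,0],[0,-0.49,-0.39,0.2,0,0,0]]]'
python3 - <<'E'
from h import *
c=imaging.read_camera("side")["img"]; u,v=proj("side",[.45,-.11,.08]).astype(int); cv2.imwrite(f"pics/s2.png",cv2.resize(c[v-60:v+60,u-70:u+70],None,fx=5,fy=5,interpolation=cv2.INTER_CUBIC)); print(u-70,v-60)
E
```

```text
clock: 5.7
eef_pos: [0.4507, -0.1113, 0.0979]
eef_rot: [0.705, 3.061, -0.002]
wrist_force: [0.0, -0.6, -0.0]
grip_width: 0.0219
152 160
```

View pics/s2.png

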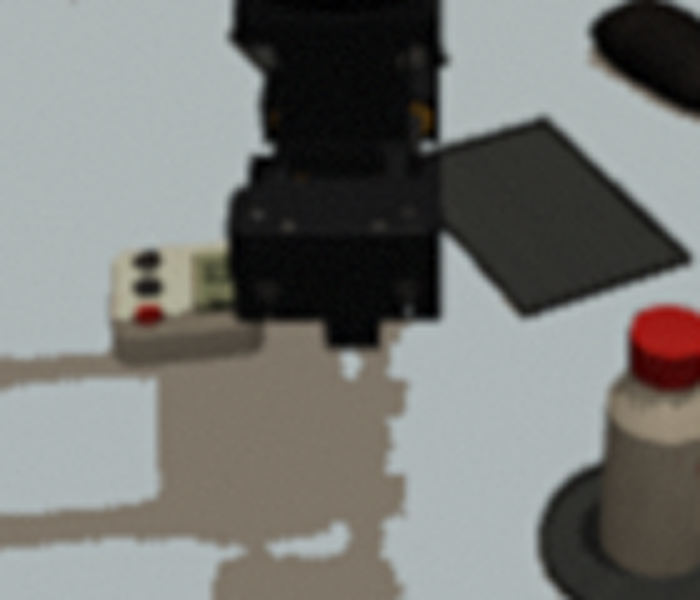

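The vial is off the oblong tray, with its base just visible under the finger (crop 350,360). Next I'll lower it to the worktop.

```bash
python3 -m inch '[[[0,0,0,-0.06,0,0,0],[0,0,0,-0.12,0,0,0],[0,0,0,-0.17,0,0,0],[0,0,0,-0.19,0,0,0],[0,0,0,-0.2,0,0,0],[0,0,0,-0.206,0,0,0],[0,0,0,-0.21,0,0,0],[0,0,0,-0.21,0,0,0]]]'
```

```text
clock: 6.75
eef_pos: [0.4513, -0.1112, 0.0352]
eef_rot: [0.704, 3.06, -0.002]
wrist_force: [-0.5, -0.1, -0.4]
grip_width: 0.0219
```

```bash
python3 -m inch '[[[0,0,0,-0.003,0,0,0],[0,0,0,-0.003,0,0,0],[0.4,0,0,-0.003,0,0,0],[0.6,0,0,-0.003,0,0,0],[0.8,0,0,-0.003,0,0,0],[0.8,0,0,-0.003,0,0,0]]]'
python3 -m inch '[[[0.8,0,0,0.1,0,0,0],[0.9,0,0,0.25,0,0,0],[1,0,0,0.4,0,0,0],[1,0,0.05,0.54,0,0,0],[1,0.05,0.17,0.66,0,0,0],[1,0.1,0.3,0.75,0,0,0],[1,0.15,0.44,0.75,0,0,0],[1,0.2,0.6,0.75,0,0,0],[1,0.2,0.7,0.75,0,0,0],[1,0.2,0.7,0.75,0,0,0]]]'
python3 - <<'E'
from h import *
for n in("side","top"):
    c=imaging.read_camera(n)["img"]; cv2.imwrite(f"pics/{n}3.png",c)
E
```

```text
clock: 7.5
eef_pos: [0.4512, -0.1112, 0.0343]
eef_rot: [0.704, 3.06, -0.002]
wrist_force: [-0.9, -0.2, -0.1]
grip_width: 0.0597
clock: 8.75
eef_pos: [0.511, 0.1004, 0.259]
eef_rot: [0.699, 3.062, -0.002]
wrist_force: [0.7, 0.0, 0.1]
grip_width: 0.0881
```

View pics/side3.png

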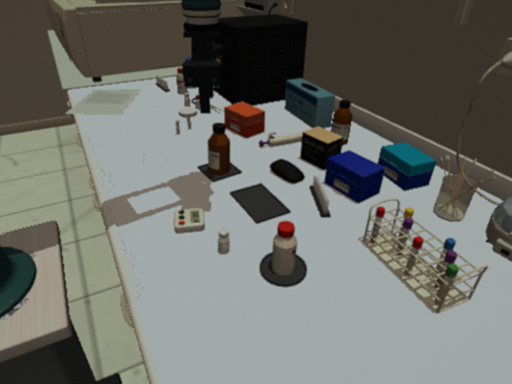

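View pics/top3.png

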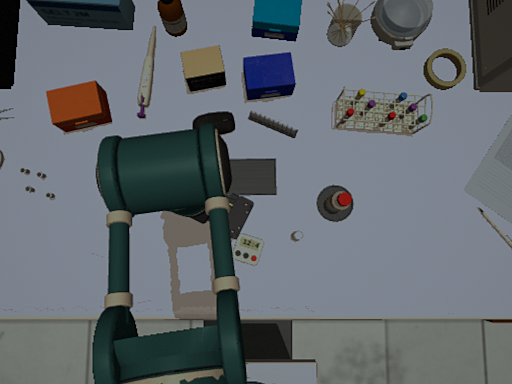

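The vial stands upright at side (223,240) and the oblong tray is empty. Amber is next, and I'll grip it by the cap.

```bash
python3 -m inch '[[[1,0.05,0.08,0,0,0,0],[1,0.12,0.18,0,0,0,0],[1,0.18,0.27,0,0,0,0],[1,0.207,0.31,0,0,0,0],[1,0.207,0.31,-0.04,0,0,0],[1,0.207,0.31,-0.12,0,0,0],[1,0.207,0.31,-0.22,0,0,0],[1,0.207,0.31,-0.31,0,0,0],[1,0.207,0.31,-0.37,0,0,0],[1,0.207,0.31,-0.37,0,0,0]]]'
python3 - <<'E'
from h import *
c=imaging.read_camera("side")["img"]; u,v=proj("side",[.573,.193,.14]).astype(int); cv2.imwrite(f"pics/s4.png",cv2.resize(c[v-50:v+60,u-60:u+60],None,fx=5,fy=5,interpolation=cv2.INTER_CUBIC))
E
```

```text
clock: 10.1
eef_pos: [0.5714, 0.1903, 0.1459]
eef_rot: [-0.704, -3.059, 0.007]
wrist_force: [-0.3, -0.3, 0.8]
grip_width: 0.0876
```

View pics/s4.png

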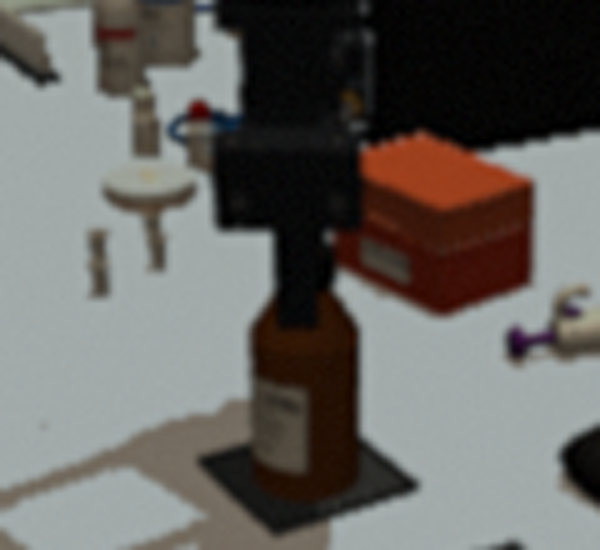

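The near finger (crop 297,260) hangs in line with the cap and reaches down to just in front of the shoulder. I'll nudge the tool by about 2 mm and close.

```bash
python3 -m inch '[[[1,0.007,0.008,0.007,0,0,0],[0.7,0.007,0.008,0.007,0,0,0],[0.5,0.007,0.008,0.007,0,0,0],[0.3,0.007,0.008,0.007,0,0,0],[0.1,0.007,0.008,0.007,0,0,0],[0,0.007,0.008,0.007,0,0,0],[0,0.007,0.008,0.007,0,0,0],[0,0.007,0.008,0.007,0,0,0]]]'
```

```text
clock: 11.15
eef_pos: [0.5747, 0.1934, 0.1496]
eef_rot: [-0.704, -3.061, 0.004]
wrist_force: [0.4, 0.0, 0.5]
grip_width: 0.0317
```

```bash
python3 -m inch '[[[0,0,0,0.01,0,0,0],[0,0,0,0.03,0,0,0],[0,0,0,0.06,0,0,0],[0,0,0,0.1,0,0,0],[0,0,0,0.13,0,0,0],[0,0,0,0.14,0,0,0],[0,0,0,0.14,0,0,0]]]'
python3 - <<'E'
from h import *
c=imaging.read_camera("side")["img"]; u,v=proj("side",[.573,.193,.14]).astype(int); cv2.imwrite(f"pics/s5.png",cv2.resize(c[v-50:v+60,u-60:u+60],None,fx=5,fy=5,interpolation=cv2.INTER_CUBIC))
E
```

```text
clock: 12.02
eef_pos: [0.5748, 0.1933, 0.1919]
eef_rot: [0.704, 3.061, -0.004]
wrist_force: [0.1, -0.6, -3.3]
grip_width: 0.0315
```

View pics/s5.png

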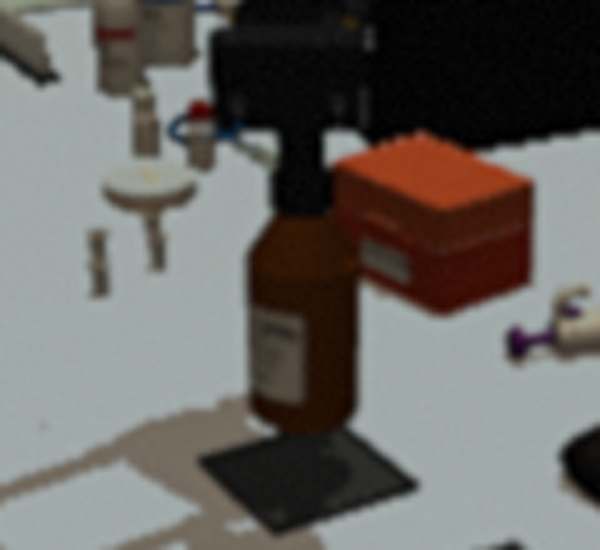

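Amber is lifted upright and the square tray is clear (crop 310,480), with 3.3 N on the wrist. I'll carry it over to the oblong tray.

```bash
python3 -m inch '[[[0,0,-0.03,0,0,0,0],[0,0.01,-0.09,0,0,0,0],[0,0.02,-0.18,0,0,0,0],[0,0.03,-0.28,0,0,0,0],[0,0.045,-0.38,0,0,0,0],[0,0.06,-0.48,0,0,0,0],[0,0.067,-0.56,0,0,0,0],[0,0.074,-0.61,0,0,0,0],[0,0.074,-0.623,0,0,0,0],[0,0.074,-0.623,0,0,0,0]]]'
python3 -m inch '[[[0,0,0,-0.02,0,0,0],[0,0,0,-0.05,0,0,0],[0,0,0,-0.08,0,0,0],[0,0,0,-0.1,0,0,0],[0,0,0,-0.115,0,0,0],[0,0,0,-0.122,0,0,0],[0,0,0,-0.122,0,0,0]]]'
python3 - <<'E'
from h import *
print(r.read_state()["eef_pos"])
for n in("side","top"):
    c=imaging.read_camera(n)["img"]; u,v=proj(n,[.597,.007,.05]).astype(int); cv2.imwrite(f"pics/{n}6.png",cv2.resize(c[v-60:v+50,u-60:u+60],None,fx=5,fy=5,interpolation=cv2.INTER_CUBIC)); print(u-60,v-60)
E
```

```text
clock: 13.32
eef_pos: [0.5966, 0.0064, 0.1914]
eef_rot: [-0.705, -3.061, 0.004]
wrist_force: [0.3, 0.3, -3.0]
grip_width: 0.032
clock: 14.2
eef_pos: [0.5967, 0.0064, 0.1548]
eef_rot: [-0.705, -3.061, 0.004]
wrist_force: [0.6, -0.1, -2.2]
grip_width: 0.0319
[0.59666693 0.00636371 0.15476293]
199 126
188 113
```

View pics/side6.png

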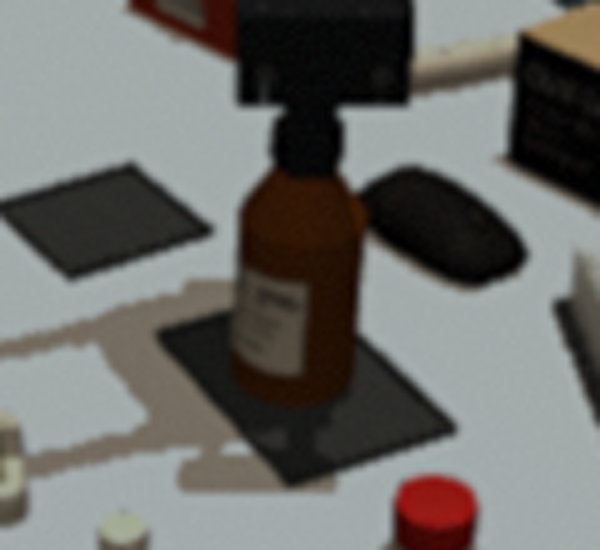

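```bash
python3 - <<'E'
from h import *
for z in (.007,.097,.124,.144):
    p=proj("side",[.5967,.0064,z]); print(z,((p-[199,126])*5+2))
E
```

```text
0.007 [303.83060588 380.15018578]
0.097 [308.30147411 219.93970713]
0.124 [309.74757322 168.11974297]
0.144 [310.85284771 128.51299419]
```

View pics/top6.png

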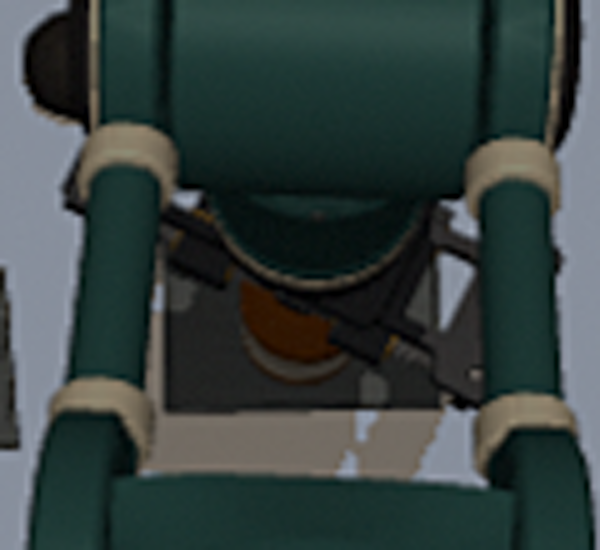

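```bash
python3 - <<'E'
from h import *
# bottom ellipse of amber: left edge (232,372) right (352,383) lowest (292,407) in crop
for p in ((232,372),(352,384),(292,375),(292,407)):
    print(plane("side",crop((199,126),p),.008))
E
```

```text
[0.56774388 0.02698353 0.008     ]
[ 0.6154347  -0.00816547  0.008     ]
[0.59290268 0.01160885 0.008     ]
[ 0.5802757  -0.01210103  0.008     ]
```

The bottle hangs tilted by about 0.04 rad, so its base sits roughly 6 mm toward (-x, +y). I'll compensate for that before setting it down.

```bash
python3 -m inch '[[[0,0.008,-0.005,0,0,0,0],[0,0.015,-0.01,0,0,0,0],[0,0.015,-0.01,-0.004,0,0,0],[0,0.015,-0.01,-0.008,0,0,0],[0,0.015,-0.01,-0.012,0,0,0],[0,0.015,-0.01,-0.016,0,0,0],[0,0.015,-0.01,-0.016,0,0,0]]]'
```

```text
clock: 15.18
eef_pos: [0.6012, 0.0034, 0.1501]
eef_rot: [-0.705, -3.061, 0.004]
wrist_force: [-0.7, -0.5, -3.3]
grip_width: 0.0315
```

```bash
python3 -m inch '[[[0,0,0,-0.002,0,0,0],[0,0,0,-0.004,0,0,0],[0,0,0,-0.004,0,0,0]]]'; python3 -m inch '[[[0,0,0,-0.002,0,0,0],[0,0,0,-0.004,0,0,0],[0,0,0,-0.004,0,0,0]]]'
```

```text
clock: 15.55
eef_pos: [0.6017, 0.0034, 0.1495]
eef_rot: [0.705, 3.061, -0.004]
wrist_force: [-0.1, 0.3, 0.4]
grip_width: 0.0316
clock: 15.92
eef_pos: [0.6023, 0.0033, 0.1494]
eef_rot: [0.704, 3.059, -0.003]
wrist_force: [-1.0, -0.5, 4.6]
grip_width: 0.0318
```

Contact is made at 4.6 N. I'll release it.

```bash
python3 -m inch '[[[0.4,0,0,0,0,0,0],[0.5,0,0,0,0,0,0],[0.7,0,0,0,0,0,0],[0.9,0,0,0,0,0,0],[1,0,0,0,0,0,0],[1,0,0,0,0,0,0]]]'
python3 -m inch '[[[1,0,0,0.05,0,0,0],[1,0,0,0.15,0,0,0],[1,0,0,0.28,0,0,0],[1,0,-0.1,0.4,0,0,0],[1,0,-0.25,0.4,0,0,0],[1,-0.05,-0.4,0.4,0,0,0],[1,-0.1,-0.55,0.4,0,0,0],[1,-0.18,-0.68,0.4,0,0,0],[1,-0.23,-0.71,0.4,0,0,0],[1,-0.23,-0.71,0.4,0,0,0]]]'
python3 - <<'E'
from h import *
for n in("side","top"):
    c=imaging.read_camera(n)["img"]; u,v=proj(n,[.597,.007,.05]).astype(int); cv2.imwrite(f"pics/{n}7.png",cv2.resize(c[v-60:v+50,u-60:u+60],None,fx=5,fy=5,interpolation=cv2.INTER_CUBIC)); print(u-60,v-60)
E
```

```text
clock: 16.68
eef_pos: [0.6023, 0.0033, 0.1494]
eef_rot: [0.704, 3.06, -0.003]
wrist_force: [-0.1, 0.8, -0.4]
grip_width: 0.0816
clock: 17.92
eef_pos: [0.5328, -0.2098, 0.2702]
eef_rot: [0.707, 3.058, -0.003]
wrist_force: [0.3, 0.1, -0.5]
grip_width: 0.0883
199 126
188 113
```

View pics/side7.png

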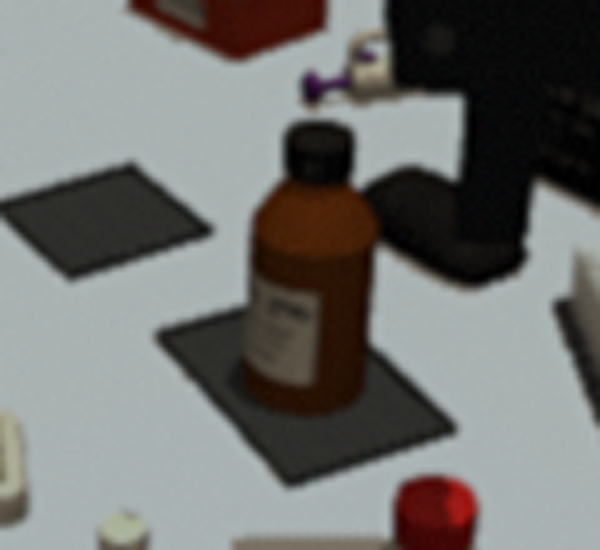

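View pics/top7.png

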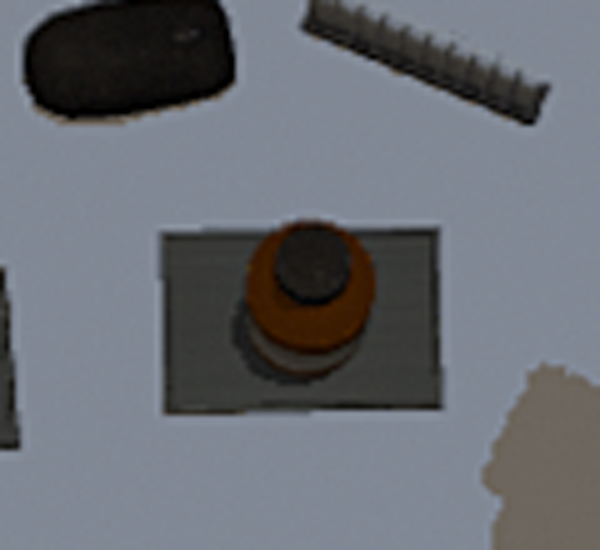

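```bash
python3 - <<'E'
from h import *
print(tri(crop((188,113),(312,264)),crop((199,126),(319,137))))
print(plane("top",crop((188,113),(312,264)),.139))
print("shoulder",plane("top",crop((188,113),(310,286)),.093))
print([ (proj("side",[.599,.005,z])-[199,126])*5+2 for z in(.003,.093,.139)],[ (proj("top",[.597,.007,z])-[188,113])*5+2 for z in(.003,.093,.139)])
E
```

```text
(array([0.60010884, 0.00469055, 0.13978757]), np.float64(0.00010667115809233016))
[0.60030704 0.00465713 0.139     ]
shoulder [0.59876541 0.0048209  0.093     ]
[array([309.13406915, 387.12783035]), array([313.90647363, 227.71998561]), array([316.56960879, 138.76595029])] [array([302.9271056 , 320.75396097]), array([305.20429804, 289.7600888 ]), array([306.54992296, 271.44537545])]
```

Amber stands upright at about (0.5995, 0.0047), 3.5 mm from the tray centre. White is next, gripped on its body.

```bash
python3 -m inch '[[[1,-0.002,0.004,-0.08,0,0,0],[1,-0.002,0.004,-0.18,0,0,0],[1,-0.002,0.004,-0.28,0,0,0],[1,-0.002,0.004,-0.38,0,0,0],[1,-0.002,0.004,-0.48,0,0,0],[1,-0.002,0.004,-0.56,0,0,0],[1,-0.002,0.004,-0.62,0,0,0],[1,-0.002,0.004,-0.645,0,0,0],[1,-0.002,0.004,-0.645,0,0,0]]]'
python3 - <<'E'
from h import *
c=imaging.read_camera("side")["img"]; u,v=proj("side",[.532,-.208,.06]).astype(int); cv2.imwrite(f"pics/s8.png",cv2.resize(c[v-70:v+50,u-60:u+60],None,fx=5,fy=5,interpolation=cv2.INTER_CUBIC))
E
```

```text
clock: 19.15
eef_pos: [0.5335, -0.2073, 0.0763]
eef_rot: [0.703, 3.059, -0.002]
wrist_force: [0.3, -0.4, 0.2]
grip_width: 0.088
```

View pics/s8.png

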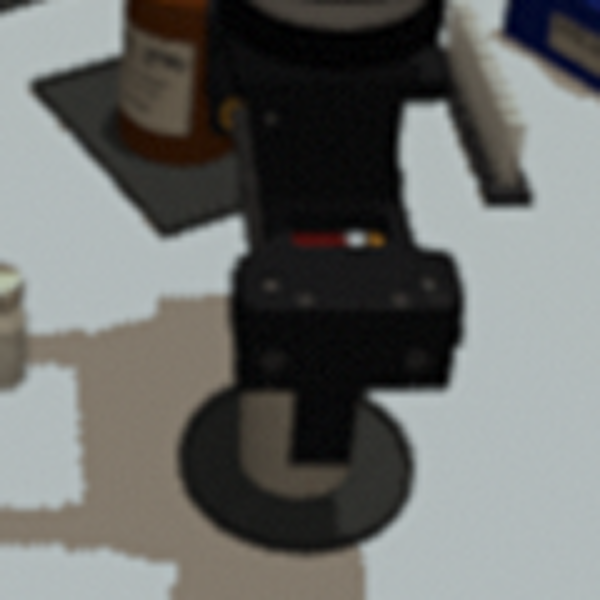

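The bottle is between the fingers, with the near finger at crop (322,425) and the bottle at (290,450). I'll close.

```bash
python3 -m inch '[[[0.8,0,0,0,0,0,0],[0.6,0,0,0,0,0,0],[0.4,0,0,0,0,0,0],[0.2,0,0,0,0,0,0],[0,0,0,0,0,0,0],[0,0,0,0,0,0,0],[0,0,0,0,0,0,0]]]'; python3 -m inch '[[[0,0,0,0.02,0,0,0],[0,0,0,0.06,0,0,0],[0,0,0,0.12,0,0,0],[0,0,0,0.18,0,0,0],[0,0,0,0.24,0,0,0],[0,0,0,0.27,0,0,0],[0,0,0,0.27,0,0,0]]]'
python3 - <<'E'
from h import *
c=imaging.read_camera("side")["img"]; u,v=proj("side",[.532,-.208,.12]).astype(int); cv2.imwrite(f"pics/s9.png",cv2.resize(c[v-60:v+60,u-60:u+60],None,fx=5,fy=5,interpolation=cv2.INTER_CUBIC)); print(u-60,v-60)
E
```

```text
clock: 20.08
eef_pos: [0.5339, -0.2077, 0.0771]
eef_rot: [0.703, 3.058, -0.003]
wrist_force: [-0.7, -0.5, -0.3]
grip_width: 0.0427
clock: 20.95
eef_pos: [0.5345, -0.2079, 0.1593]
eef_rot: [0.702, 3.056, -0.003]
wrist_force: [0.9, -0.2, -1.5]
grip_width: 0.043
226 160
```

View pics/s9.png

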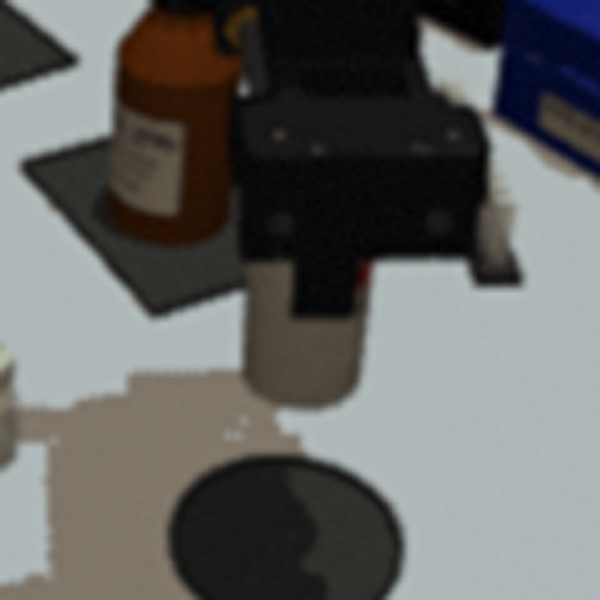

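White is lifted and the round tray is empty. I'll carry it along x≈0.45 around amber, with its base at about 85 mm so it clears the vial and timer.

```bash
python3 -m inch '[[[0,-0.04,0.04,0,0,0,0],[0,-0.12,0.12,0,0,0,0],[0,-0.2,0.22,0,0,0,0],[0,-0.26,0.33,0,0,0,0],[0,-0.28,0.44,0,0,0,0],[0,-0.28,0.55,0,0,0,0],[0,-0.28,0.66,0,0,0,0],[0,-0.28,0.77,0,0,0,0],[0,-0.28,0.86,0,0,0,0],[0,-0.28,0.893,0,0,0,0]]]'
```

```text
clock: 22.25
eef_pos: [0.4483, 0.0614, 0.1574]
eef_rot: [0.7, 3.06, -0.004]
wrist_force: [-0.5, 0.1, -0.7]
grip_width: 0.0428
```

```bash
python3 -m inch '[[[0,0.03,0.05,0,0,0,0],[0,0.08,0.14,0,0,0,0],[0,0.15,0.25,0,0,0,0],[0,0.24,0.35,0,0,0,0],[0,0.34,0.42,0,0,0,0],[0,0.4,0.445,0,0,0,0],[0,0.412,0.45,-0.05,0,0,0],[0,0.412,0.45,-0.12,0,0,0],[0,0.412,0.45,-0.18,0,0,0],[0,0.412,0.45,-0.19,0,0,0]]]'
python3 - <<'E'
from h import *
c=imaging.read_camera("side")["img"]; u,v=proj("side",[.572,.196,.06]).astype(int); cv2.imwrite(f"pics/s10.png",cv2.resize(c[v-60:v+60,u-60:u+60],None,fx=5,fy=5,interpolation=cv2.INTER_CUBIC)); print(u-60,v-60)
for z in(.03,.09): print((proj("side",[.572,.196,z])-[u-60,v-60])*5+2)
E
```

```text
clock: 23.5
eef_pos: [0.5697, 0.1955, 0.0977]
eef_rot: [-0.701, -3.061, 0.008]
wrist_force: [-0.5, -0.0, -0.9]
grip_width: 0.0429
158 92
[307.94449953 352.21823874]
[303.69868752 253.50443583]
```

View pics/s10.png

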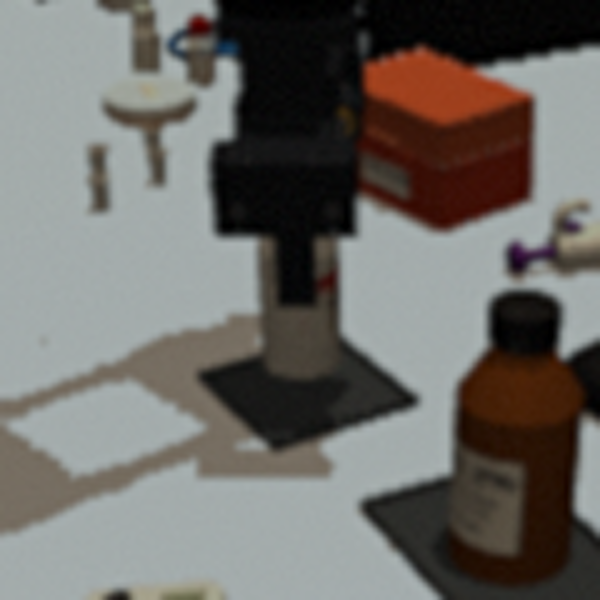

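White hangs upright over the square tray, with its base at crop (303,368). I'll lower it in small steps.

```bash
python3 -m inch '[[[0,0.005,0,-0.02,0,0,0],[0,0.007,0.002,-0.04,0,0,0],[0,0.007,0.002,-0.055,0,0,0],[0,0.007,0.002,-0.063,0,0,0],[0,0.007,0.002,-0.067,0,0,0],[0,0.007,0.002,-0.07,0,0,0],[0,0.007,0.002,-0.07,0,0,0]]]'; python3 -m inch '[[[0,0,0,-0.002,0,0,0],[0,0,0,-0.003,0,0,0],[0,0,0,-0.003,0,0,0]]]'
```

```text
clock: 24.42
eef_pos: [0.5726, 0.1964, 0.0776]
eef_rot: [-0.701, -3.062, 0.006]
wrist_force: [-0.3, -1.2, -1.2]
grip_width: 0.0429
clock: 24.8
eef_pos: [0.5728, 0.1964, 0.0771]
eef_rot: [0.701, 3.062, -0.006]
wrist_force: [0.1, -0.9, 1.8]
grip_width: 0.0431
```

Contact is made. I'll release, rise, and look.

```bash
python3 -m inch '[[[0.55,0,0,0,0,0,0],[0.7,0,0,0,0,0,0],[0.85,0,0,0,0,0,0],[1,0,0,0,0,0,0],[1,0,0,0,0,0,0],[1,0,0,0,0,0,0]]]'
python3 -m inch '[[[1,0,0,0.08,0,0,0],[1,0,0,0.2,0,0,0],[1,0,0,0.35,0,0,0],[1,0,0,0.5,0,0,0],[1,-0.05,-0.1,0.62,0,0,0],[1,-0.15,-0.25,0.62,0,0,0],[1,-0.25,-0.42,0.62,0,0,0],[1,-0.35,-0.6,0.62,0,0,0],[1,-0.41,-0.8,0.62,0,0,0],[1,-0.41,-0.98,0.62,0,0,0]]]'
python3 - <<'E'
from h import *
for n in("side","top"):
    c=imaging.read_camera(n)["img"]; cv2.imwrite(f"pics/{n}11.png",c)
E
```

```text
clock: 25.55
eef_pos: [0.5728, 0.1964, 0.0771]
eef_rot: [0.701, 3.062, -0.006]
wrist_force: [0.3, -0.4, -0.0]
grip_width: 0.088
clock: 26.8
eef_pos: [0.4484, -0.0991, 0.2634]
eef_rot: [0.701, 3.061, -0.006]
wrist_force: [0.3, 0.8, 0.1]
grip_width: 0.088
```

View pics/side11.png

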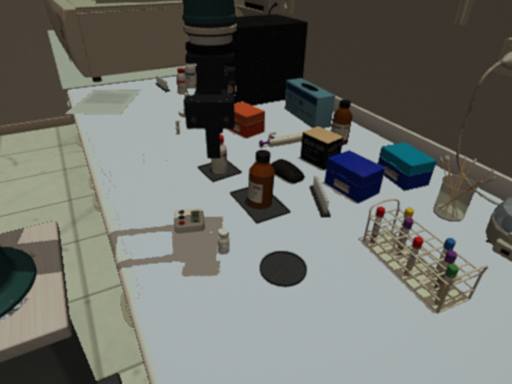

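View pics/top11.png

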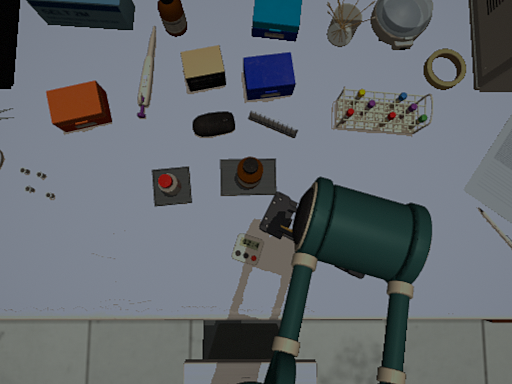

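White stands on the square tray at top (167,183), and the round tray is empty at side (283,268). Next I'll fetch the vial.

```bash
python3 -m inch '[[[1,0.009,-0.04,-0.05,0,0,0],[1,0.009,-0.04,-0.15,0,0,0],[1,0.009,-0.04,-0.27,0,0,0],[1,0.009,-0.04,-0.39,0,0,0],[1,0.009,-0.04,-0.51,0,0,0],[1,0.009,-0.04,-0.62,0,0,0],[1,0.009,-0.04,-0.71,0,0,0],[1,0.009,-0.04,-0.76,0,0,0],[1,0.009,-0.04,-0.76,0,0,0]]]'; python3 -m inch '[[[0.6,0,0,0,0,0,0],[0.4,0,0,0,0,0,0],[0.2,0,0,0,0,0,0],[0,0,0,0,0,0,0],[0,0,0,0,0,0,0],[0,0,0,0,0,0,0],[0,0,0,0,0,0,0]]]'
```

```text
clock: 28.02
eef_pos: [0.4509, -0.113, 0.0341]
eef_rot: [-0.708, -3.059, 0.009]
wrist_force: [0.1, 1.2, -0.3]
grip_width: 0.0883
clock: 28.9
eef_pos: [0.4509, -0.113, 0.034]
eef_rot: [-0.708, -3.059, 0.009]
wrist_force: [0.1, 0.4, 0.9]
grip_width: 0.0219
```

```bash
python3 -m inch '[[[0,0,0,0.05,0,0,0],[0,0,0,0.11,0,0,0],[0,0.03,-0.04,0.15,0,0,0],[0,0.09,-0.11,0.15,0,0,0],[0,0.16,-0.19,0.15,0,0,0],[0,0.22,-0.27,0.15,0,0,0],[0,0.26,-0.31,0.15,0,0,0],[0,0.27,-0.32,0.15,0,0,0],[0,0.27,-0.32,0.1,0,0,0],[0,0.27,-0.32,0.07,0,0,0]]]'
python3 - <<'E'
from h import *
c=imaging.read_camera("side")["img"]; u,v=proj("side",[.532,-.208,.04]).astype(int); cv2.imwrite(f"pics/s12.png",cv2.resize(c[v-60:v+50,u-60:u+60],None,fx=5,fy=5,interpolation=cv2.INTER_CUBIC)); print(u-60,v-60)
E
```

```text
clock: 30.15
eef_pos: [0.5303, -0.2078, 0.0533]
eef_rot: [-0.706, -3.057, 0.008]
wrist_force: [-0.6, -0.2, 0.3]
grip_width: 0.0221
223 194
```

View pics/s12.png

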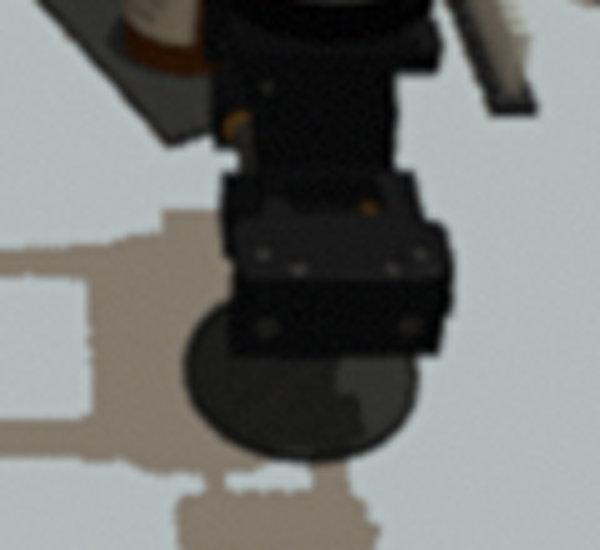

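The vial is hidden by the gripper in this view. The 22 mm opening shows it is held over the tray. I'll lower it gently.

```bash
python3 -m inch '[[[0,0.007,-0.004,-0.015,0,0,0],[0,0.007,-0.004,-0.03,0,0,0],[0,0.007,-0.004,-0.042,0,0,0],[0,0.007,-0.004,-0.048,0,0,0],[0,0.007,-0.004,-0.051,0,0,0],[0,0.007,-0.004,-0.053,0,0,0],[0,0.007,-0.004,-0.053,0,0,0]]]'; python3 -m inch '[[[0,0,0,-0.002,0,0,0],[0,0,0,-0.003,0,0,0],[0,0,0,-0.003,0,0,0]]]'
```

```text
clock: 31.08
eef_pos: [0.5318, -0.2088, 0.037]
eef_rot: [-0.706, -3.055, 0.007]
wrist_force: [-2.3, 1.7, 5.1]
grip_width: 0.0219
clock: 31.45
eef_pos: [0.5318, -0.2088, 0.037]
eef_rot: [-0.706, -3.055, 0.007]
wrist_force: [-2.8, 1.4, 7.8]
grip_width: 0.022
```

Firm contact at 7.8 N. I'll release and back off.

```bash
python3 -m inch '[[[0,0,0,0.003,0,0,0],[0.3,0,0,0.003,0,0,0],[0.5,0,0,0.003,0,0,0],[0.8,0,0,0.003,0,0,0],[1,0,0,0.003,0,0,0],[1,0,0,0.003,0,0,0]]]'
python3 -m inch '[[[1,0,0,0.1,0,0,0],[1,0,0,0.22,0,0,0],[1,0,0,0.35,0,0,0],[1,0,0,0.5,0,0,0],[1,0,0,0.65,0,0,0],[1,-0.05,0.1,0.75,0,0,0],[1,-0.15,0.3,0.75,0,0,0],[1,-0.25,0.5,0.75,0,0,0],[1,-0.3,0.7,0.75,0,0,0],[1,-0.3,0.85,0.75,0,0,0]]]'
python3 -m inch '[[[1,-0.1,0.1,0,0,0,0],[1,-0.2,0.3,0,0,0,0],[1,-0.2,0.5,0,0,0,0],[1,-0.2,0.7,0,0,0,0],[1,-0.2,0.9,0,0,0,0],[1,-0.2,1,0,0,0,0]]]'
python3 -m inch '[[[1,0,0.2,0,0,0,0],[1,0,0.4,0,0,0,0],[1,0,0.6,0,0,0,0],[1,0,0.7,0,0,0,0],[1,0,0.7,0,0,0,0]]]'
python3 - <<'E'
from h import *
for n in("side","top"):
    c=imaging.read_camera(n)["img"]; cv2.imwrite(f"pics/{n}13.png",c)
    for k,P in (("a",[.572,.196,.06]),("w",[.597,.007,.06]),("v",[.532,-.209,.03])):
        u,v=proj(n,P).astype(int); cv2.imwrite(f"pics/{n}13{k}.png",cv2.resize(c[v-45:v+45,u-45:u+45],None,fx=4,fy=4,interpolation=cv2.INTER_CUBIC)); print(n,k,u-45,v-45)
    cv2.imwrite(f"pics/{n}13all.png",cv2.hconcat([cv2.imread(f"pics/{n}13{k}.png")[:,:] for k in "aw"]))
E
```

```text
clock: 32.2
eef_pos: [0.5318, -0.2087, 0.0378]
eef_rot: [-0.706, -3.055, 0.007]
wrist_force: [-1.0, -0.7, 0.2]
grip_width: 0.0645
clock: 33.45
eef_pos: [0.4404, 0.0478, 0.263]
eef_rot: [-0.706, -3.056, 0.007]
wrist_force: [1.9, 1.0, -0.6]
grip_width: 0.0882
clock: 34.2
eef_pos: [0.3798, 0.3507, 0.263]
eef_rot: [-0.702, -3.057, 0.006]
wrist_force: [0.1, -0.3, 0.7]
grip_width: 0.0881
clock: 34.83
eef_pos: [0.3792, 0.5624, 0.2621]
eef_rot: [-0.699, -3.057, 0.007]
wrist_force: [0.1, -0.6, -0.7]
grip_width: 0.0878
side a 173 107
side w 214 138
side v 238 213
top a 122 137
top w 203 127
top v 291 157
```

View pics/side13.png

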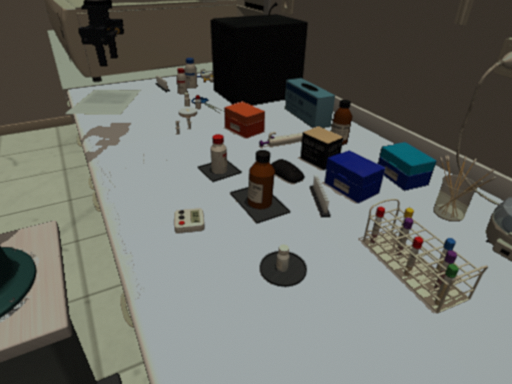

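View pics/top13all.png

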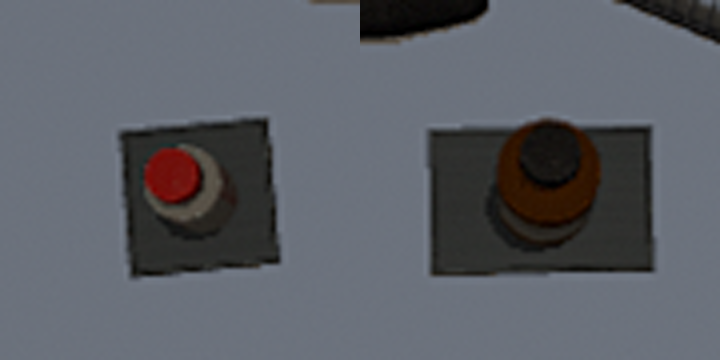

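View pics/side13all.png

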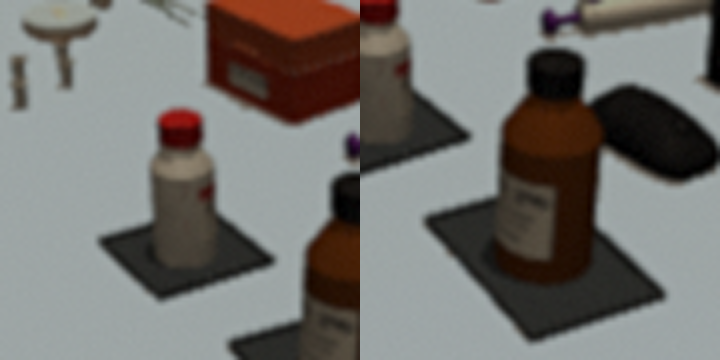

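View pics/top13v.png

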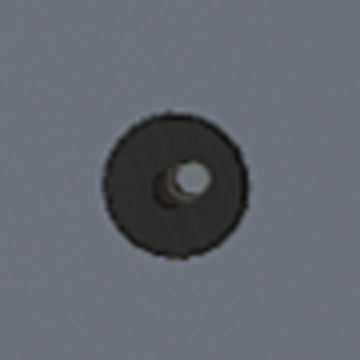

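View pics/side13v.png

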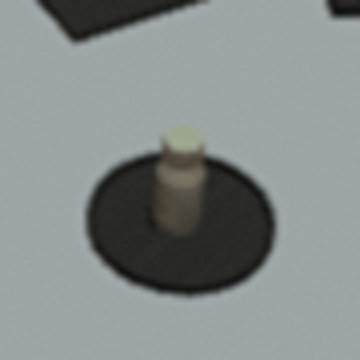

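```bash
python3 - <<'E'
from h import *
C=lambda o,p:crop(o,p,4)
print("white",tri(C((122,137),(172,175)),C((173,107),(181,120))))
print("amber",tri(C((203,127),(190,155)),C((214,138),(196,59))))
print("vial",tri(C((291,157),(194,179)),C((238,213),(184,137))))
T=[plane("top",C((291,157),p),.007) for p in((103,186),(250,186),(176,112),(176,258))]; print("round",np.mean(T,0))
T=[plane("top",C((122,137),p),.007) for p in((121,131),(268,119),(280,263),(131,276))]; print("sq",np.mean(T,0))
T=[plane("top",C((203,127),p),.007) for p in((70,129),(292,126),(293,271),(71,275))]; print("ob",np.mean(T,0))
a,b=cv2.imread("pics/top0.png"),cv2.imread("pics/top13.png")
for k,(x0,y0,x1,y1) in dict(timer=(228,228,270,270),mouse=(185,100,240,142),cuv=(243,105,303,140)).items():
    print(k,cv2.phaseCorrelate(*[cv2.cvtColor(i[y0:y1,x0:x1],6).astype(np.float32) for i in(a,b)]))
E
```

```text
white (array([0.57041929, 0.1939706 , 0.10766581]), np.float64(0.0002596283906282756))
amber (array([0.60011401, 0.00432929, 0.14146251]), np.float64(0.0004596061647234715))
vial (array([ 0.53113014, -0.20798309,  0.05852299]), np.float64(0.0004390715792364166))
round [ 0.53236225 -0.20933992  0.007     ]
sq [0.57168744 0.1964274  0.007     ]
ob [0.59677645 0.00735013 0.007     ]
timer ((0.4739328653935857, 0.5026289177854046), 1.0128400764936283)
mouse ((0.04824493375337369, 0.4979165080878012), 1.004898044091684)
cuv ((0.01885796115263716, -0.008112226539783052), 1.0063198425151683)
```

```bash
python3 -c "
from h import *
print(order.finish_job())"
```

```text
the job is handed in; nothing more can be done
None
```

All three containers now stand on their own trays, and I handed the job in after about 35 s of robot time. I parked the vial on the bare worktop near (0.45, -0.11), moved amber to the oblong tray and white to the square tray, then put the vial on the round tray.

| Container | Tray | Distance from tray centre (two-view measurement) |
|---|---|---|
| Brown bottle | oblong | about 4.5 mm |
| White bottle | square | about 3 mm |
| Vial | round | about 2 mm |

All three are within the 12 mm limit, look upright in both views, and are released with the arm clear of them.

**Bystanders:** the timer, mouse and cuvette strip shifted less than 1 pixel (under about 2 mm) between the first and last top pictures.

**Small deviations:**
- The brown bottle hung about 0.04 rad off vertical in the grip, with its base about 6 mm off. I corrected for that before setting it down.
- The vial met the tray slightly harder than the others, at about 8 N.
- The last vial cap-height reading was 58.5 mm against the expected 55 mm, which I put down to reading error because the earlier one was 56 mm.

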